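Hang-dried cleaning baskets from hooded drip stands into their dishes

ROBOT

A 7-joint arm with a two-finger parallel gripper is mounted at the origin on a cart in front of the work surface, level with it; the furniture and walls round the work are solid. World frame = base frame: x ahead of the robot, y to its left, z up, the work surface at z = 0. Lengths are in m, angles in rad, forces in N, time in s.
With the tool pointing down it reaches from about 0.35 to 0.9 m from the base axis. Payload 19.9 kg.
Tool frame: the origin (TCP) lies midway between the tips of the shut fingers; the grasp point (between the pads) lies 19 mm behind it; z points along the fingers, y is the line along which they close (so a half turn about z gives the same grasp; the last joint's range is limited). The gripper opens to 94 mm and grips with 3 to 60 N. Pads are 16 mm wide; open, the fingers measure 119 mm over their backs; the gripper's body (75 mm by 177 mm) begins 78 mm behind the grasp point.
Start: joints at [1.087, 0.417, -0.01, 1.614, 0.005, 1.111, -0.053], TCP at [0.267, -0.565, 0.205] pointing down, gripper open.
Joint ranges: [-2.81, 2.81], [-0.39, 2.02], [-1.27, 1.25], [0.06, 2.57], [-1.19, 4.33], [0.19, 2], [-2.82, 2.82]. Speed limits (rad/s): [1.89, 1.89, 2.39, 2.39, 3.01, 3.01, 3.01].

INTERFACE

Orientations are given as a unit quaternion [w, x, y, z].
In Python, from cell import arm, viewer, order gives the robot as it stands.
- The arm moves only by the shell command python3 -m crank 'ROWS' [FORCE]. ROWS is JSON, a list of rows, each a list of 3 entries, a list of its own where there are three numbers: the closure, from 0 (fully open) to 1 (shut), then the shift along the tool's x, y, z in mm, then the turn about the tool's z in degrees. In form: [[fingers, [x, y, z], yaw], ...]. A call has 1 to 5 rows; each row shifts and turns the commanded pose from where the row before left it, along the tool's axes as they then stand; what a row does not reach is not made up. A row lasts 1/8 s, in which the tool goes at most 62.5 mm and 10.7 degrees, less where a joint would pass 70% of its speed; a pose out of reach is approached as far as the arm can. A call with a gripper value outside its range is refused whole. The fingers move at their own pace and stop on an object; FORCE is the grip in N (left out, the last holds). Time passes only in rows, so rows that do not move let the fingers close. It gives the time, the measured TCP pose, the force, the opening and the grip force at its end, in the units of the state.
- arm.observe(): the state, without advancing time (a new reading comes with each control period).
- viewer.get_image(name): name is "scene" or "top" or "wrist"; returns the picture (400x640x3 uint8, red, green, blue); there is no depth.
- viewer.camera_model(name): a dict with "vfov" (degrees; the focal length in pixels is half the picture's height over the tangent of half this angle, whatever the lens; pixels are square), "cx", "cy" (the principal point, pixels), "T" (4x4, takes a point from camera to world coordinates). Camera axes: x right, y down, z forward; pixel columns grow to the right and rows downward; lengths in m; the calibration is good to about 2 mm. A picture is of the moment at which its call begins: read the wrist's pose just before it. camera_model takes no time and is no camera call; for the wrist camera it gives the pose at the moment of the call.
- order.job_done(): hands the job in; it is judged then, once.
The state is a dict: "time": time; "q": joint angles; "dq": joint speeds; "tau": joint torques, N m; "tool_pos": TCP position; "orientation": TCP orientation; "contact_force": force on the tool from outside, world axes, zero at the start; "wrist_torque": the same for the moment, N m; "gripper_width": opening from 0.0 (shut) to 1.0 (fully open); "gripper_force": force on a finger pad.
Only numpy, scipy, OpenCV 4.12 (cv2) and the standard library are available. Lean on these libraries where they do the work, as an engineer would, in place of code of your own. Each camera call takes 0.05 s, during which the arm holds its last target. There are 200 camera calls.

TASK

The two steel cleaning baskets have drained. Lift each one up and off the hook of its hooded drip stand and set it down gently, without dropping it, in the low drying dish of its own shape, sitting fully home on the dish's floor: the round basket in the round dish, the square basket squarely in the square dish. Keep the baskets upright all the way, let go of both, and do not shift or knock over any of the other things on the cupboard.

Things in the scene. Friction and masses are not known exactly. Their poses are not given: they have to be found in the camera images.
- round_basket: round steel basket, 72 mm diameter, 38 mm deep, about 140 g, with a stiff fixed wire bail. Origin: centre of its underside, z up along its axis. The bail (6 mm wire) is an arch in the basket's own y-z plane; its level top bar, 48 mm long along y, has its axis 88 mm above the origin. It starts hanging by that bar on drip_stand_1, origin 30 mm above the cupboard top, axes along the stand's
- round_grip (a point): point to grasp on the round basket: 112 mm above its origin, in the black grip block that stands on the middle of the bail's bar; axes as the basket's. The block is 16 mm (x) by 22 mm (y) and reaches from 91 to 125 mm above the basket's origin; grasp it across its 22 mm (y) faces
- square_basket: square steel basket, 68 by 68 mm, 38 mm deep, about 140 g, sides along its own x and y, with the same bail and black grip block at the same heights as on the round basket. Origin: centre of its underside, z up. It starts hanging on drip_stand_2 in the same way
- square_grip (a point): the same point in the grip block of the square basket, 112 mm above its origin
- drip_stand_1: fixed hooded drip stand, 258 mm high, 92 mm wide (y), open to its own -x side, which faces the robot. Origin: on the cupboard top straight under the place where the bail's bar rests. Base plate 6 mm thick from x = -40 to 68 mm; upright back plate, 70 mm wide, at x = 58 to 62 mm. Either stand may be the left or the right one; this one holds the round basket
- drip_stand_1_hook (a point): where the bail's bar rests along the hook: 112 mm above the stand's origin, axes as the stand's. The hook is two level rods of 6 mm at y = -11 and +11 mm, at this height, from the back plate to x = -14 mm; there their tips turn up, to x = -20 mm and 18 mm above this point. The bail must rise over 15 mm, then go out to -x; 60 mm out, the basket is clear of the hook
- drip_stand_1_hood (a point): front edge, underside, of the stand's sheet dust hood: 247 mm above the stand's origin, 10 mm behind it (+x) and 105 mm above the grip point of the hanging basket. The hood reaches from here 58 mm back (+x) and is 90 mm wide: it bars a gripper from straight above; one that leans in from the front, tilted 22 to 45 degrees from vertical, has room
- drip_stand_2: the other drip stand, the same as drip_stand_1; it holds the square basket
- drip_stand_2_hook (a point): the same point on drip_stand_2's hook
- drip_stand_2_hood (a point): the same point on drip_stand_2's hood
- round_dish: round grey dish, fixed, 92 mm outer diameter, 16 mm high, with a recess of 80 mm diameter whose floor is 6 mm above the origin. Origin: centre of its underside
- square_dish: square grey dish, fixed, 88 by 88 mm outside, 16 mm high, with a square recess of 76 by 76 mm whose floor is 6 mm above the origin; sides along its own x and y. Origin: centre of its underside
- binder_corner (a point): lower right front corner of the row of upright binders, 318 mm high, whose fronts stand level with this point for 185 mm to its left (+y): one of the dishes lies in front of them; mind the gripper's width there
- dust_blower: rubber dust blower standing on its foot, 48 mm diameter, 108 mm high; leave alone. Origin: centre of its underside
- glass_jar: small glass jar with black lid, 45 mm diameter, 40 mm high; leave alone. Origin: centre of its underside
- case_ball: blue rubber ball with a flat foot, 52 mm; leave alone. Origin: centre of its underside
- parts_tin: small round tin with lid, 39 mm diameter, 22 mm high; leave alone. Origin: centre of its underside
- mug: white mug, 83 mm wide, 86 mm high, at the back; leave alone. Origin: underside
- benzine_jar: glass jar with ball-topped lid, 59 mm diameter, 58 mm high, in the gap beside the bath; leave alone. Origin: centre of its underside

How it is judged:
At the end, for the whole second after the job is handed in: both baskets are released and at rest, each seated on the floor of the dish of its own shape (centred within 8 mm, underside within 3 mm of the floor, upright within 0.06 rad), the square one with its sides parallel to the dish's within 0.15 rad (horizontal distance between round_basket and round_dish below 0.008 m and z of round_basket in the frame of round_dish between 0.003 and 0.009 m and angle between each of round_basket, square_basket's own z axis and vertical below 0.06 rad and linear speed of each of round_basket, square_basket below 0.02 m/s and contact force between the fingers and round_basket below 0.05 N and horizontal distance between square_basket and square_dish below 0.008 m and z of square_basket in the frame of square_dish between 0.003 and 0.009 m and contact force between the fingers and square_basket below 0.05 N and (angle between the x axis of square_basket and the x axis of square_dish, either way round below 0.15 rad or angle between the x axis of square_basket and the y axis of square_dish, either way round below 0.15 rad)); the robot touches nothing.
It fails at once if one of the other loose things is shifted by more than 20 mm (distance of any of dust_blower, glass_jar, case_ball, parts_tin, mug, benzine_jar from where it was at the start of the episode above 0.02 m).
It fails at once if a basket is tipped by more than 0.5 rad (angle between any of round_basket, square_basket's own z axis and vertical above 0.5 rad).
It fails at once if a basket falls: faster than 0.6 m/s while no finger holds it ((linear speed of round_basket above 0.6 m/s and contact force between the fingers and round_basket below 0.05 N) or (linear speed of square_basket above 0.6 m/s and contact force between the fingers and square_basket below 0.05 N)).
It also fails if it takes over 72 s, if anything falls off the work surface, if the arm or the gripper's body presses on something with over 40 N, if the wrist force passes 120 N, or if a joint passes its speed limit or range.

## Working session

There is one attempt and no reset: what is moved stays moved. The work goes in short steps, Python scripts to look and compute and a shell command to move; the robot and the scene stay as the last step left them, time stands still between calls to the robot, and variables do not carry over. Pictures are saved under pics/ and viewed, at most 10 in all, crops included, and the job is handed in when it is done.

```bash
mkdir -p pics; ls
python3 - <<'E'
from cell import arm, viewer
import cv2, numpy as np
s=arm.observe(); print(s['time'],s['tool_pos'],s['orientation'])
for n in ['scene','top']:
    im=viewer.get_image(n); cv2.imwrite(f'pics/{n}0.png',im[:,:,::-1]); m=viewer.camera_model(n); print(n,m['vfov'],m['cx'],m['cy'],np.round(m['T'],4).tolist())
    np.save(f'pics/{n}0.npy',im)
E
```

```text
pics
0.0 [ 0.267076   -0.56462009  0.20483224] [-6.11987637e-04  9.75692293e-01  2.19144124e-01 -1.67514502e-04]
scene 48.524095417987155 318.9491482480062 204.390488534812 [[-0.4256, -0.6819, 0.5948, -0.3158], [-0.9047, 0.3063, -0.2962, 0.4267], [0.0198, -0.6642, -0.7473, 1.2674], [0.0, 0.0, 0.0, 1.0]]
top 45.81096911593382 321.77863658418363 201.75142554785984 [[-0.0009, -0.9877, 0.1562, 0.3034], [-0.9998, 0.0036, 0.017, -0.0393], [-0.0173, -0.1562, -0.9876, 1.8674], [0.0, 0.0, 0.0, 1.0]]
```

View pics/scene0.png

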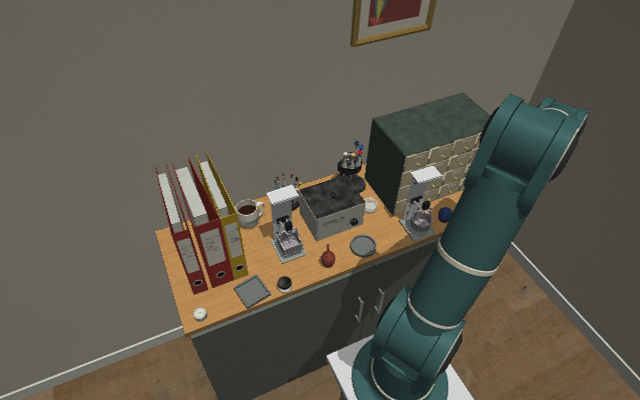

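View pics/top0.png

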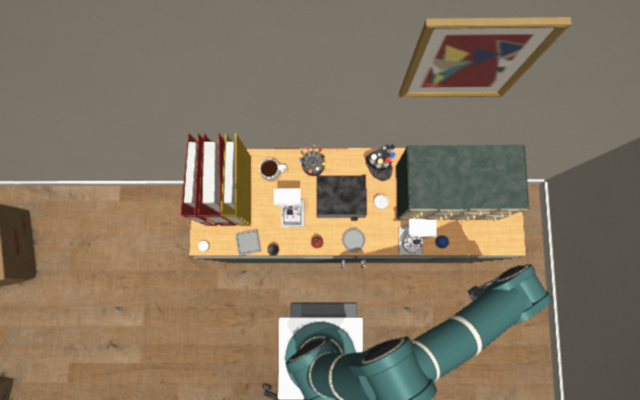

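The round basket hangs on the right stand (top view px ~415,235) with the round dish at centre (353,240). The square basket is on the left stand (291,208) and the square dish lies before the binders (248,242). The ball is right next to the right stand (442,241).

```bash
cat > h.py <<'E'
import numpy as np, cv2
from cell import arm, viewer
from scipy.spatial.transform import Rotation as R
def ray(m,u,v):
    f=200/np.tan(np.radians(m['vfov'])/2)
    d=np.array([(u-m['cx'])/f,(v-m['cy'])/f,1.]); T=np.array(m['T']); return T[:3,3],T[:3,:3]@d
def plane(m,u,v,z):
    o,d=ray(m,u,v); return o+d*(z-o[2])/d[2]
def proj(m,p):
    f=200/np.tan(np.radians(m['vfov'])/2); T=np.array(m['T']); c=T[:3,:3].T@(np.array(p)-T[:3,3]); return np.array([m['cx'],m['cy']])+f*c[:2]/c[2]
def tri(*mus):
    A=0;b=0
    for m,u,v in mus:
        o,d=ray(m,u,v); d=d/np.linalg.norm(d); P=np.eye(3)-np.outer(d,d); A=A+P; b=b+P@o
    return np.linalg.solve(A,b)
def rot(s=None):
    s=s or arm.observe(); q=s['orientation']; return R.from_quat([q[1],q[2],q[3],q[0]]).as_matrix()
E
python3 - <<'E'
from h import *
im=np.load('pics/top0.npy'); m=viewer.camera_model('top')
for n,u,v,z in [('sqdish',248,242,.016),('rdish',353.5,240,.016),('rgrip',413,239,.14),('sqgrip',291,211,.14),('blower',317,242,.08),('jar',273,249,.04),('ball',442,241,.03),('tin',204,245,.02)]:
    print(n,np.round(plane(m,u,v,z),3))
hsv=cv2.cvtColor(im,cv2.COLOR_RGB2HSV)
w=((hsv[:,:,2]>190)&(hsv[:,:,1]<40)).astype(np.uint8)
n,l,st,c=cv2.connectedComponentsWithStats(w)
for i in range(1,n):
    x,y,ww,h,a=st[i]
    if a>100 and y<260:
        cn=cv2.findContours((l==i).astype(np.uint8),0,1)[0][0]; r=cv2.minAreaRect(cn)
        P=np.array([plane(m,u,v,.25)[:2] for u,v in cv2.boxPoints(r)]); print(st[i],np.round(P,3).tolist(),np.round(P.mean(0),3))
mw=viewer.camera_model('wrist');s=arm.observe();Rt=rot(s)
T=np.array(mw['T']); print(mw['vfov'],mw['cx'],mw['cy'],'cam in tool',np.round(Rt.T@T[:3,:3],3).tolist(),np.round(Rt.T@(T[:3,3]-s['tool_pos']),3)); print(Rt.round(3))
cv2.imwrite('pics/topc.png',cv2.resize(im[130:275,180:460,::-1],None,fx=2.8,fy=2.8,interpolation=2))
cv2.imwrite('pics/w0.png',viewer.get_image('wrist')[:,:,::-1])
E
```

```text
sqdish [0.438 0.282 0.016]
rdish [ 0.445 -0.131  0.016]
rgrip [ 0.438 -0.341  0.14 ]
sqgrip [0.542 0.104 0.14 ]
blower [0.432 0.01  0.08 ]
jar [0.409 0.18  0.04 ]
ball [ 0.439 -0.472  0.03 ]
tin [0.426 0.453 0.02 ]
[184 142  12  61 437] [[0.56, 0.469], [0.777, 0.462], [0.775, 0.435], [0.558, 0.443]] [0.668 0.452]
[203 142  12  61 684] [[0.775, 0.41], [0.775, 0.37], [0.56, 0.363], [0.56, 0.401]] [0.667 0.386]
[224 142  10  61 439] [[0.56, 0.33], [0.776, 0.328], [0.774, 0.302], [0.559, 0.304]] [0.667 0.316]
[  0 181 183   3 454] [[0.637, 1.123], [0.635, 0.478], [0.627, 0.478], [0.63, 1.123]] [0.632 0.8  ]
[545 182  19 218 489] [[0.625, -0.781], [0.626, -0.789], [-0.086, -0.788], [-0.087, -0.781]] [ 0.269 -0.785]
[274 189  30  38 754] [[0.605, 0.155], [0.604, 0.054], [0.475, 0.053], [0.475, 0.153]] [0.54  0.104]
[374 195  14  14 147] [[0.559, -0.183], [0.591, -0.215], [0.559, -0.245], [0.528, -0.214]] [ 0.559 -0.214]
[409 219  27  20 467] [[0.498, -0.311], [0.498, -0.399], [0.433, -0.397], [0.433, -0.309]] [ 0.466 -0.354]
65.06431138813242 320.0416383767102 193.0397766317911 cam in tool [[-0.0, -0.968, -0.251], [1.0, -0.0, -0.0], [0.0, -0.251, 0.968]] [ 0.072 -0.001 -0.179]
[[ 0.904  0.428 -0.001]
 [ 0.428 -0.904  0.001]
 [-0.    -0.001 -1.   ]]
```

View pics/w0.png

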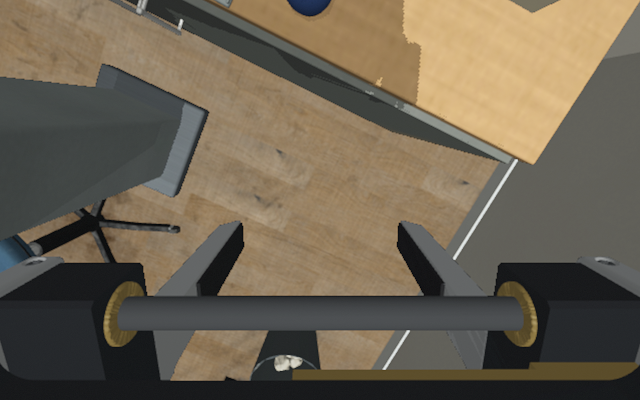

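The wrist view shows only the ball (310,0) and the cupboard edge. The rows offer no tilt command, so I'll back off upward, which I need to do anyway, and see how the tool orientation behaves at the edge of reach.

```bash
python3 -m crank --help 2>&1 | head -20; python3 -m crank '[[0,[0,0,-60],0],[0,[0,0,-60],0],[0,[0,0,-60],0],[0,[0,0,-60],0]]'; python3 -c "
from h import *
s=arm.observe();print(s['time'],np.round(s['q'],3),s['tool_pos'].round(3) if hasattr(s['tool_pos'],'round') else s['tool_pos']);print(rot(s).round(3))"
```

```text
invalid input: not JSON, or not a number
time: 0.65
tool_pos: [0.267, -0.5646, 0.4474]
orientation: [-0.0, 0.976, 0.219, -0.0]
contact_force: [0.7, -0.5, -0.4]
gripper_width: 1.002
gripper_force: 0.0
0.65 [ 1.08   0.313 -0.     1.227  0.     1.602 -0.049] [ 0.267 -0.565  0.447]
[[ 0.904  0.428 -0.   ]
 [ 0.428 -0.904  0.   ]
 [ 0.    -0.    -1.   ]]
```

```bash
cat > st.py <<'E'
from h import *
s=arm.observe();Rt=rot(s);print('t',s['time'],'q',np.round(s['q'],3),'p',np.round(s['tool_pos'],4));print('toolz',Rt[:,2].round(3),'tooly',Rt[:,1].round(3),'F',np.round(s['contact_force'],1),'w',round(s['gripper_width'],3),'gf',s['gripper_force'])
E
python3 -m crank '[[0,[0,0,-60],0],[0,[0,0,-60],0],[0,[0,0,-60],0],[0,[0,0,-60],0],[0,[0,0,-60],0]]' >/dev/null; python3 st.py;  python3 -m crank '[[0,[0,0,-60],0],[0,[0,0,-60],0]]'>/dev/null;  python3 st.py
```

```text
t 1.275 q [ 9.410e-01  3.230e-01  2.430e-01  7.250e-01 -8.800e-02  2.003e+00
 -2.000e-03] p [ 0.2552 -0.5392  0.6713]
toolz [ 0.041 -0.088 -0.995] tooly [ 0.426 -0.9    0.097] F [-0.1  0.9 -0.5] w 0.998 gf 0.0
t 1.525 q [ 8.850e-01  2.440e-01  3.010e-01  7.180e-01 -8.800e-02  2.003e+00
 -2.000e-03] p [ 0.2415 -0.5105  0.7212]
toolz [ 0.079 -0.166 -0.983] tooly [ 0.42  -0.889  0.184] F [-0.4 -0.1  1. ] w 1.002 gf 0.0
```

Good to know: beyond reach, joint 6 saturates, the tool leans outward radially, and the lean stays. That is how I can set the tilt. First I'll yaw and travel to mid-table to look.

```bash
cat > plan.py <<'E'
# usage: plan.py x y z  [yawdeg] [n]: prints tool-frame shift for each row for a straight TCP path with yaw spread
from h import *
import sys
def plan(p,yaw=0,n=None):
    s=arm.observe();Rt=rot(s);d=np.array(p)-s['tool_pos']
    n=n or max(int(np.ceil(max(np.linalg.norm(d)/.06,abs(yaw)/10.5))),1)
    for i in range(n):
        # shift along axes as they stand before each row's turn
        M=Rt@R.from_euler('z',yaw*i/n,degrees=True).as_matrix()
        print(i+1,(M.T@d/n*1000).round(1),round(yaw/n,2))
if __name__=='__main__':
    a=[float(v) for v in sys.argv[1:]]; plan(a[:3],a[3] if len(a)>3 else 0,int(a[4]) if len(a)>4 else None)
E
python3 plan.py 0.36 0.0 0.6 -155 15
```

```text
1 [ 21.7 -28.4   2.9] -10.33
2 [ 26.4 -24.1   2.9] -10.33
3 [ 30.3 -18.9   2.9] -10.33
4 [ 33.2 -13.2   2.9] -10.33
5 [35.1 -7.   2.9] -10.33
6 [35.7 -0.6  2.9] -10.33
7 [35.3  5.8  2.9] -10.33
8 [33.6 12.1  2.9] -10.33
9 [30.9 17.9  2.9] -10.33
10 [27.2 23.2  2.9] -10.33
11 [22.6 27.7  2.9] -10.33
12 [17.3 31.3  2.9] -10.33
13 [11.4 33.9  2.9] -10.33
14 [ 5.2 35.4  2.9] -10.33
15 [-1.3 35.7  2.9] -10.33
```

```bash
python3 -m crank '[[0,[0,0,60],0],[0,[22,-28,3],-10],[0,[26,-24,3],-10.4],[0,[30,-19,3],-10.4],[0,[33,-13,3],-10.4]]'>/dev/null; python3 -m crank '[[0,[35,-7,3],-10.4],[0,[36,0,3],-10.4],[0,[35,6,3],-10.4],[0,[34,12,3],-10.4],[0,[31,18,3],-10.4]]'>/dev/null; python3 -m crank '[[0,[27,23,3],-10.4],[0,[23,28,3],-10.4],[0,[17,31,3],-10.4],[0,[11,34,3],-10.4],[0,[5,35,3],-10]]'>/dev/null;  python3 st.py
python3 - <<'E'
from h import *
m=viewer.camera_model('wrist'); im=viewer.get_image('wrist'); cv2.imwrite('pics/w1.png',im[:,:,::-1]); np.save('pics/w1.npy',im); np.save('pics/w1m.npy',m,allow_pickle=True)
E
```

```text
t 3.4 q [ 0.235 -0.256 -0.254  1.599  0.105  1.713  1.41 ] p [ 0.3576 -0.0444  0.5501]
toolz [ 0.079 -0.165 -0.983] tooly [ 0.172  0.974 -0.15 ] F [0.7 1.  0.1] w 0.996 gf 0.0
```

View pics/w1.png

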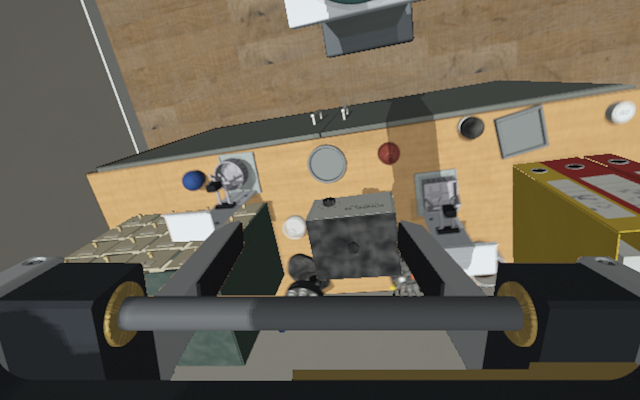

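The lean persisted. The wrist view shows the round dish (327,163), square dish (522,132), square basket (437,190), round basket (232,173), hoods at (190,227) and (470,260). I'll mask the dishes and enlarge the stands.

Run:
```python
from h import *
im=np.load('pics/w1.npy'); m=np.load('pics/w1m.npy',allow_pickle=True).item()
a=cv2.resize(im[140:250,155:275],None,fx=3.3,fy=3.3,interpolation=2); b=cv2.resize(im[165:275,405:525],None,fx=3.3,fy=3.3,interpolation=2)
cv2.imwrite('pics/stands.png',np.hstack([a,b])[:,:,::-1])
hsv=cv2.cvtColor(im,cv2.COLOR_RGB2HSV); w=((hsv[:,:,1]<50)&(hsv[:,:,2]>60)&(hsv[:,:,2]<200)).astype(np.uint8)
n,l,st,c=cv2.connectedComponentsWithStats(w)
for u,v in [(327,163),(522,132)]:
    i=l[v,u]; cn=max(cv2.findContours((l==i).astype(np.uint8),0,1)[0],key=cv2.contourArea)
    P=np.array([plane(m,x[0][0],x[0][1],.016)[:2] for x in cn]).astype(np.float32)
    r=cv2.minAreaRect(P*1000); print(st[i],r, cv2.minEnclosingCircle(P*1000))
```

```text
[ 308  145   38   38 1152] ((446.1253967285156, -127.27770233154297), (87.4767837524414, 89.16766357421875), 81.57791137695312) ((446.3686218261719, -126.95761108398438), 45.71714401245117)
[    0     0   636   298 49467] ((391.2849426269531, -412.73883056640625), (1776.2344970703125, 812.64208984375), 87.45063781738281) ((565.7063598632812, -420.66363525390625), 917.6953125)
```

View pics/stands.png

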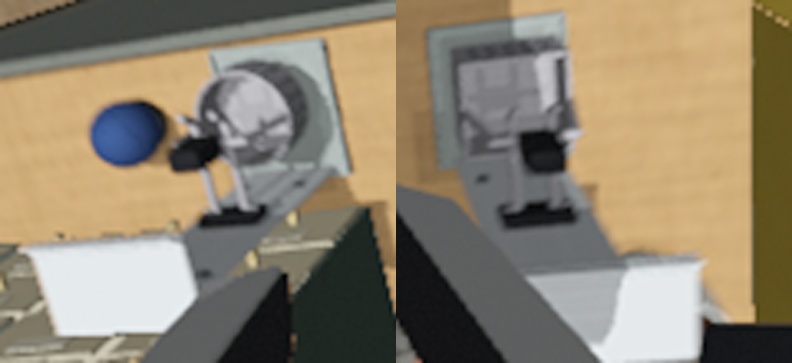

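Base plate corners and hood front edges are clear in the enlargement: the round stand plate front edge runs from (210,53) to (323,40), and the square stand's from (428,30) to (565,15).

Run:
```python
from h import *
im=np.load('pics/w1.npy'); m=np.load('pics/w1m.npy',allow_pickle=True).item()
def L(name,off,pts,z):
    P=np.array([plane(m,off[0]+x/3.3,off[1]+y/3.3,z)[:2] for x,y in pts])*1000
    for a,b in zip(P[:-1],P[1:]): d=b-a; print(name,P.round(0).tolist(),'len',np.linalg.norm(d).round(0),'ang',np.degrees(np.arctan2(d[1],d[0])).round(1))
    return P
A=(155,140);B=(405,165)
L('r plate',A,[(210,53),(323,40),(350,175)],.006)
L('r hood',A,[(30,250),(182,238)],.258)
L('s plate',B,[(565-396,15),(428-396,30),(442-396,165)],.006)
L('s hood',B,[(530-396,268),(703-396,260)],.258)
# grips
print('rgrip',plane(m,155+195/3.3,140+152/3.3,.15)[:2].round(3)); print('sgrip',plane(m,405+(543-396)/3.3,165+150/3.3,.15)[:2].round(3))
hsv=cv2.cvtColor(im,cv2.COLOR_RGB2HSV); w=((hsv[:,:,1]<70)&(hsv[:,:,2]>60)&(hsv[:,:,2]<220)).astype(np.uint8)
w[:, :490]=0; w[:,556:]=0; w[:100]=0; w[160:]=0
n,l,st,c=cv2.connectedComponentsWithStats(w); i=l[132,522]; cn=max(cv2.findContours((l==i).astype(np.uint8),0,1)[0],key=cv2.contourArea)
P=np.array([plane(m,x[0][0],x[0][1],.016)[:2] for x in cn]).astype(np.float32)*1000
print(st[i],cv2.minAreaRect(P))
```

```text
r plate [[393.0, -392.0], [396.0, -302.0], [501.0, -307.0]] len 90.0 ang 88.3
r plate [[393.0, -392.0], [396.0, -302.0], [501.0, -307.0]] len 106.0 ang -2.8
r hood [[441.0, -389.0], [444.0, -299.0]] len 90.0 ang 88.3
s plate [[501.0, 159.0], [500.0, 70.0], [603.0, 72.0]] len 90.0 ang -90.6
s plate [[501.0, 159.0], [500.0, 70.0], [603.0, 72.0]] len 103.0 ang 1.3
s hood [[544.0, 82.0], [547.0, 159.0]] len 77.0 ang 88.1
rgrip [ 0.428 -0.342]
sgrip [0.533 0.112]
[ 490  100   66   59 2490] ((425.3974914550781, 279.93914794921875), (119.23152923583984, 122.47444152832031), 85.24885559082031)
```

```bash
python3 - <<'E'
from h import *
m=np.load('pics/w1m.npy',allow_pickle=True).item()
P=np.array([plane(m,u,v,.016)[:2] for u,v in [(497,121),(537,107),(549,140),(507,157)]])*1000
print(P.round(0).tolist(),P.mean(0).round(0),[np.degrees(np.arctan2(*(P[(i+1)%4]-P[i])[::-1])).round(0) for i in range(4)])
E
python3 plan.py 0.5 0.19 0.70
```

```text
[[404.0, 239.0], [387.0, 312.0], [458.0, 337.0], [483.0, 259.0]] [433. 287.] [np.float64(103.0), np.float64(20.0), np.float64(-72.0), np.float64(-166.0)]
1 [-20.3  37.5 -29.2] 0.0
2 [-20.3  37.5 -29.2] 0.0
3 [-20.3  37.5 -29.2] 0.0
4 [-20.3  37.5 -29.2] 0.0
5 [-20.3  37.5 -29.2] 0.0
6 [-20.3  37.5 -29.2] 0.0
```

```bash
python3 -m crank '[[0,[-20,37,-29],0],[0,[-20,37,-29],0],[0,[-20,37,-29],0],[0,[-20,37,-29],0],[0,[-20,37,-29],0]]'>/dev/null; python3 st.py; python3 -m crank '[[0,[0,0,-50],0],[0,[0,0,-50],0],[0,[0,0,-50],0]]'>/dev/null; python3 st.py
```

```text
t 4.075 q [-0.099  0.09  -0.358  1.075  0.215  1.986  1.036] p [0.463  0.1084 0.6473]
toolz [ 0.061 -0.153 -0.986] tooly [ 0.17   0.975 -0.141] F [ 0.7 -1.7 -0.7] w 0.996 gf 0.0
t 4.45 q [-0.59   0.128  0.279  1.059  0.118  1.992  1.134] p [0.4815 0.0991 0.6352]
toolz [ 0.01  -0.147 -0.989] tooly [ 0.171  0.975 -0.143] F [ 0.4 -0.1 -1.1] w 1.0 gf 0.0
```

```bash
for i in 1 2; do python3 -m crank '[[0,[0,0,-60],0],[0,[0,0,-60],0]]'>/dev/null; python3 st.py; done; python3 -m crank '[[0,[-25,0,-50],0],[0,[-25,0,-50],0]]'>/dev/null; python3 st.py
```

```text
t 4.7 q [-0.91   0.176  0.696  1.036  0.025  1.997  1.222] p [0.4877 0.1138 0.636 ]
toolz [ 0.003 -0.138 -0.99 ] tooly [ 0.138  0.981 -0.136] F [ 0.6 -0.7  0.2] w 1.003 gf 0.0
t 4.95 q [-1.117  0.121  0.845  0.983  0.078  2.003  1.188] p [0.4716 0.1193 0.6874]
toolz [ 0.114 -0.134 -0.984] tooly [ 0.145  0.982 -0.117] F [-0.4  1.8  1.1] w 1.001 gf 0.0
t 5.2 q [-1.139  0.16   0.895  0.87   0.035  2.003  1.249] p [0.4846 0.143  0.7251]
toolz [ 0.2   -0.107 -0.974] tooly [ 0.087  0.992 -0.091] F [ 0.9  1.7 -0.6] w 0.999 gf 0.0
```

```bash
python3 -m crank '[[0,[-10,45,-40],0],[0,[-10,45,-40],0]]'>/dev/null; python3 st.py; python3 -m crank '[[0,[-20,10,-50],0],[0,[-20,10,-50],0]]'>/dev/null; python3 st.py
```

```text
t 5.45 q [-1.226  0.258  0.978  0.751 -0.06   2.003  1.175] p [0.4893 0.2277 0.7437]
toolz [ 0.269 -0.085 -0.959] tooly [ 0.083  0.994 -0.065] F [ 0.4  0.8 -0.5] w 0.997 gf 0.0
t 5.7 q [-1.187  0.255  0.905  0.653 -0.037  2.003  1.157] p [0.4899 0.2402 0.7827]
toolz [ 0.351 -0.054 -0.935] tooly [ 0.067  0.997 -0.033] F [-0.2 -0.8  0.4] w 1.0 gf 0.0
```

```bash
python3 -m crank '[[0,[-10,40,-50],0],[0,[-15,25,-50],0]]'>/dev/null; python3 st.py
```

```text
t 5.95 q [-1.285  0.296  0.995  0.562 -0.084  2.003  1.105] p [0.4727 0.2912 0.8114]
toolz [ 0.424 -0.021 -0.905] tooly [0.052 0.999 0.001] F [ 0.3 -0.3  0.3] w 0.998 gf 0.0
```

Tilt is 25°, tool y at azimuth 87°, which fits the round stand. Now I'll travel to a spot in front of it.

```bash
python3 plan.py 0.32 -0.345 0.38
```

```text
1 [ 20.8 -46.   24.2] 0.0
2 [ 20.8 -46.   24.2] 0.0
3 [ 20.8 -46.   24.2] 0.0
4 [ 20.8 -46.   24.2] 0.0
5 [ 20.8 -46.   24.2] 0.0
6 [ 20.8 -46.   24.2] 0.0
7 [ 20.8 -46.   24.2] 0.0
8 [ 20.8 -46.   24.2] 0.0
9 [ 20.8 -46.   24.2] 0.0
10 [ 20.8 -46.   24.2] 0.0
11 [ 20.8 -46.   24.2] 0.0
12 [ 20.8 -46.   24.2] 0.0
13 [ 20.8 -46.   24.2] 0.0
14 [ 20.8 -46.   24.2] 0.0
```

```bash
python3 -m crank '[[0,[21,-46,24],0],[0,[21,-46,24],0],[0,[21,-46,24],0],[0,[21,-46,24],0]]'>/dev/null; python3 st.py; python3 -m crank '[[0,[21,-46,24],0],[0,[21,-46,24],0],[0,[21,-46,24],0],[0,[21,-46,24],0],[0,[21,-46,24],0]]'>/dev/null; python3 st.py; python3 plan.py 0.32 -0.345 0.38|tail -1
```

```text
t 6.45 q [-1.831 -0.255  0.796  1.108  0.595  1.922  0.75 ] p [0.4293 0.1692 0.7453]
toolz [ 0.415 -0.017 -0.91 ] tooly [0.078 0.997 0.017] F [ 2.7 -1.5  0.1] w 1.002 gf 0.0
t 7.075 q [-1.089 -0.387  0.382  1.415  0.429  1.736  0.938] p [0.3992 0.0587 0.6777]
toolz [ 0.414 -0.011 -0.91 ] tooly [0.066 0.998 0.018] F [ 0.   0.7 -1. ] w 0.999 gf 0.0
9 [ 18.6 -45.9  27. ] 0.0
```

```bash
for i in 1 2; do python3 -m crank '[[0,[19,-46,27],0],[0,[19,-46,27],0],[0,[19,-46,27],0],[0,[19,-46,27],0]]'>/dev/null; python3 st.py;done; python3 plan.py 0.32 -0.345 0.38|tail -1
```

```text
t 7.575 q [-0.427 -0.387  0.126  1.511  0.175  1.612  1.26 ] p [0.3812 0.0106 0.6495]
toolz [ 0.406 -0.008 -0.914] tooly [0.051 0.999 0.014] F [-0.1  0.8  0.1] w 1.0 gf 0.0
t 8.075 q [ 0.234 -0.387 -0.074  1.612 -0.083  1.523  1.677] p [ 0.3754 -0.0571  0.6054]
toolz [ 0.386 -0.007 -0.922] tooly [0.04  0.999 0.009] F [ 0.3 -0.1  0.1] w 1.0 gf 0.0
7 [ 18.1 -41.7  26.9] 0.0
```

```bash
python3 -m crank '[[0,[-8,0,55],0],[0,[0,-20,50],0],[0,[10,-45,40],0]]'>/dev/null; python3 st.py; python3 plan.py 0.34 -0.345 0.36
```

```text
t 8.45 q [ 0.243 -0.304  0.031  1.856 -0.096  1.207  1.822] p [ 0.4274 -0.1224  0.4685]
toolz [ 0.385 -0.006 -0.923] tooly [0.038 0.999 0.009] F [ 1.8 -1.   0.2] w 0.999 gf 0.0
1 [ 22.7 -45.3  13.6] 0.0
2 [ 22.7 -45.3  13.6] 0.0
3 [ 22.7 -45.3  13.6] 0.0
4 [ 22.7 -45.3  13.6] 0.0
5 [ 22.7 -45.3  13.6] 0.0
```

```bash
python3 -m crank '[[0,[23,-45,14],0],[0,[23,-45,14],0],[0,[23,-45,14],0],[0,[23,-45,14],0],[0,[23,-45,14],0]]'>/dev/null; python3 st.py
python3 - <<'E'
from h import *
m=viewer.camera_model('wrist'); im=viewer.get_image('wrist'); np.save('pics/w2.npy',im); np.save('pics/w2m.npy',m,allow_pickle=True)
cv2.imwrite('pics/w2.png',im[:,:,::-1]); print(proj(m,[.434,-.348,.142]),np.array(m['T'])[:3,3])
E
```

```text
t 9.075 q [ 0.334 -0.154  0.546  1.955 -0.251  1.069  2.507] p [ 0.3381 -0.3444  0.3589]
toolz [ 0.386 -0.007 -0.922] tooly [0.041 0.999 0.009] F [ 1.6  0.7 -0.1] w 1.004 gf 0.0
[318.45991664 171.57276036] [ 0.20181579 -0.33958647  0.49614916]
```

View pics/w2.png

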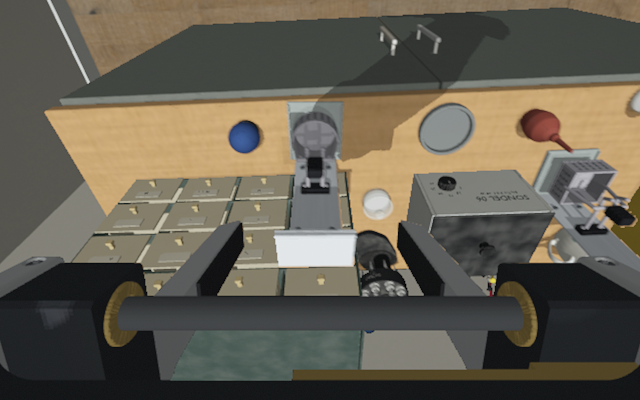

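The view shows the grip block at about (315,168), 3 px from the predicted spot. I'll refine it with a dark-blob centroid and triangulate.

```bash
python3 - <<'E'
from h import *
im=np.load('pics/w2.npy'); m=np.load('pics/w2m.npy',allow_pickle=True).item(); m1=np.load('pics/w1m.npy',allow_pickle=True).item(); i1=np.load('pics/w1.npy')
def blob(im,u,v,r=12):
    g=im.max(2)[v-r:v+r,u-r:u+r]; w=(g<45).astype(np.uint8); n,l,st,c=cv2.connectedComponentsWithStats(w)
    for i in range(1,n):
        if st[i][4]>15: print(st[i]+[u-r,v-r,0,0,0],c[i]+[u-r,v-r])
blob(im,315,168); blob(i1,214,186)
blob(i1,450,210)
print(plane(m,315,168,.140),plane(m,213,186,.140), tri((m,315,168),(m1,213.5,186)))
E
python3 plan.py 0.385 -0.348 0.225
```

```text
[308 157  14  20 254] [314.5984252  166.03937008]
[207 181  15  10  79] [215.2278481  185.08860759]
[443 205  13  12 137] [448.89051095 210.51094891]
[ 0.42937088 -0.35244281  0.14      ] [ 0.45248908 -0.49622825  0.14      ] [ 0.43229949 -0.35245829  0.13485286]
1 [ 1.4  0.5 46.8] 0.0
2 [ 1.4  0.5 46.8] 0.0
3 [ 1.4  0.5 46.8] 0.0
```

```bash
python3 plan.py 0.392 -0.351 0.235; python3 plan.py 0.438 -0.351 0.1245
```

```text
1 [-2.1 -0.3 44.6] 0.0
2 [-2.1 -0.3 44.6] 0.0
3 [-2.1 -0.3 44.6] 0.0
1 [-1.2  0.  50.7] 0.0
2 [-1.2  0.  50.7] 0.0
3 [-1.2  0.  50.7] 0.0
4 [-1.2  0.  50.7] 0.0
5 [-1.2  0.  50.7] 0.0
```

```bash
python3 -m crank '[[0,[1,-4,45],0],[0,[0,-3,45],0],[0,[0,0,45],0]]'>/dev/null; python3 st.py;python3 plan.py 0.438 -0.351 0.1245
```

```text
t 9.5 q [ 0.309  0.07   0.577  2.072 -0.475  0.802  2.705] p [ 0.3902 -0.3511  0.2332]
toolz [ 0.386 -0.007 -0.922] tooly [0.041 0.999 0.009] F [ 0.7 -0.5 -0.1] w 0.999 gf 0.0
1 [-1.   0.6 59.4] 0.0
2 [-1.   0.6 59.4] 0.0
```

```bash
python3 -m crank '[[0,[-1,0,35],0],[0,[-1,0,30],0]]'>/dev/null; python3 st.py;python3 plan.py 0.438 -0.351 0.1245
```

```text
t 9.75 q [ 0.363  0.197  0.501  2.097 -0.623  0.691  2.823] p [ 0.4172 -0.3511  0.1737]
toolz [ 0.385 -0.006 -0.923] tooly [0.04  0.999 0.01 ] F [1.1 0.7 0.1] w 0.998 gf 0.0
1 [-0.2  0.4 53.4] 0.0
```

```bash
python3 -m crank '[[0,[0,0,27],0],[0,[0,0,27],0]]'>/dev/null; python3 st.py
```

```text
t 10.0 q [ 0.651  0.282  0.149  2.097 -0.619  0.561  2.813] p [ 0.4378 -0.3515  0.1255]
toolz [ 0.386 -0.006 -0.923] tooly [0.04  0.999 0.01 ] F [-0.1 -0.8 -0.9] w 0.999 gf 0.0
```

Redundancy took care of the joint limit. The tool is in place, so I'll close.

```bash
python3 -m crank '[[0.9,[0,0,0],0],[0.9,[0,0,0],0],[0.9,[0,0,0],0],[0.9,[0,0,0],0],[0.9,[0,0,0],0]]' 25 >/dev/null; python3 st.py
python3 - <<'E'
from h import *
im=viewer.get_image('wrist'); cv2.imwrite('pics/w3.png',im[60:330,140:500,::-1])
E
```

```text
t 10.625 q [ 0.645  0.28   0.155  2.097 -0.619  0.563  2.814] p [ 0.4375 -0.3517  0.1267]
toolz [ 0.386 -0.007 -0.923] tooly [0.039 0.999 0.009] F [-0.1  0.2 -0.7] w 0.507 gf 0.0
```

View pics/w3.png

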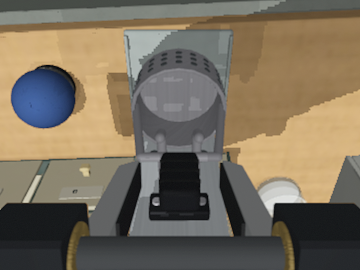

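The block sits centred between the fingers (crop px 180,180). I'll finish closing, then lift a little.

```bash
python3 -m crank '[[0.9,[0,0,0],0],[0.9,[0,0,0],0],[0.9,[0,0,0],0],[0.9,[0,0,0],0]]' 25 >/dev/null; python3 st.py
```

```text
t 11.175 q [ 0.647  0.28   0.154  2.096 -0.619  0.563  2.814] p [ 0.4374 -0.3518  0.1263]
toolz [ 0.386 -0.007 -0.923] tooly [0.04  0.999 0.009] F [-0.6  0.5  0.7] w 0.235 gf 24.972911775112152
```

```bash
python3 -m crank '[[0.9,[-4.5,0,-10.5],0],[0.9,[-4.5,0,-10.5],0],[0.9,[0,0,0],0]]' >/dev/null; python3 st.py
```

```text
t 11.55 q [ 0.627  0.242  0.175  2.078 -0.572  0.609  2.76 ] p [ 0.438  -0.3524  0.1505]
toolz [ 0.387 -0.008 -0.922] tooly [0.04  0.999 0.008] F [-0.1  0.2 -2.1] w 0.233 gf 24.970886707305908
```

```bash
python3 -m crank '[[0.9,[18.5,-1,-8],0],[0.9,[18.5,-1,-8],0],[0.9,[18.5,-1,-8],0],[0.9,[18.5,-1,-8],0],[0.9,[4,0,-3],0]]' >/dev/null; python3 st.py; python3 plan.py 0.36 -0.13 0.20
```

```text
t 12.175 q [ 1.125  0.161 -0.214  2.177 -0.488  0.611  2.82 ] p [ 0.3536 -0.3531  0.1511]
toolz [ 0.386 -0.007 -0.923] tooly [0.042 0.999 0.01 ] F [-0.5  0.6 -1.5] w 0.233 gf 24.980328977108
1 [ -3.8  55.9 -11.1] 0.0
2 [ -3.8  55.9 -11.1] 0.0
3 [ -3.8  55.9 -11.1] 0.0
4 [ -3.8  55.9 -11.1] 0.0
```

```bash
python3 -m crank '[[0.9,[-3,40,-9],0],[0.9,[-3,45,-9],0],[0.9,[-3,45,-9],0],[0.9,[-3,45,-9],0],[0.9,[-3,45,-9],0]]' >/dev/null; python3 st.py; python3 plan.py 0.451 -0.128 0.16
```

```text
t 12.8 q [ 0.926 -0.252 -0.449  2.41  -0.471  0.649  2.333] p [ 0.36   -0.1317  0.2008]
toolz [ 0.386 -0.007 -0.923] tooly [0.04  0.999 0.009] F [ 1.6 -0.3 -1.1] w 0.231 gf 24.97972458600998
1 [-34.    3.5  36.4] 0.0
2 [-34.    3.5  36.4] 0.0
```

Run:
```python
from h import *
m=viewer.camera_model('wrist'); im=viewer.get_image('wrist'); np.save('pics/w4.npy',im); np.save('pics/w4m.npy',m,allow_pickle=True)
cv2.imwrite('pics/w4.png',cv2.resize(im[20:270,180:500,::-1],None,fx=2.4,fy=2.4)); print(proj(m,[.446,-.127,.016]),proj(m,[.354,-.132,.1429]))
```

```text
[324.84584722 178.91566245] [317.98163752 174.21219702]
```

View pics/w4.png

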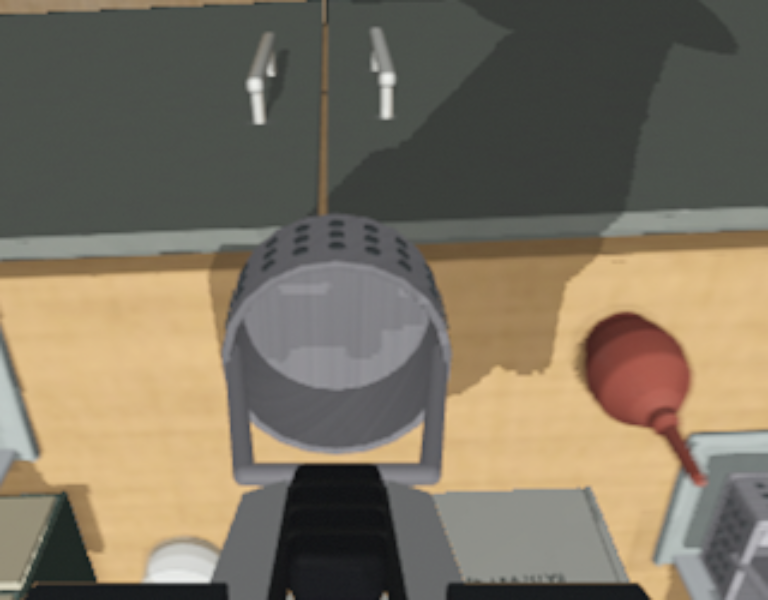

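The basket hangs level and hides the dish. Rim px: front (337,262), back (337,452), sides (226,345) and (450,345). I'll locate the rim from these and take a second dish fix from the earlier w2 picture.

Run:
```python
from h import *
m=np.load('pics/w4m.npy',allow_pickle=True).item()
zr=.142
f,b,l,r=[plane(m,u/2.4+180,v/2.4+20,zr) for u,v in [(337,262),(337,452),(226,345),(450,345)]]
s=arm.observe();print(f.round(4),b.round(4),l.round(4),r.round(4)); c=np.r_[(f[0]+b[0])/2,(l[1]+r[1])/2]; print('basket-TCP',c-s['tool_pos'][:2])
im=np.load('pics/w2.npy'); m=np.load('pics/w2m.npy',allow_pickle=True).item()
hsv=cv2.cvtColor(im,cv2.COLOR_RGB2HSV); w=((hsv[:,:,1]<60)&(hsv[:,:,2]>60)).astype(np.uint8); w[:100]=0; w[158:]=0; w[:,:410]=0; w[:,485:]=0
n,lb,st,_=cv2.connectedComponentsWithStats(w); i=lb[128,447]; cn=max(cv2.findContours((lb==i).astype(np.uint8),0,1)[0],key=cv2.contourArea)
P=np.array([plane(m,x[0][0],x[0][1],.016)[:2] for x in cn]).astype(np.float32)*1000; print(st[i],cv2.fitEllipse(P),cv2.minEnclosingCircle(P))
```

```text
[ 0.318  -0.1288  0.142 ] [ 0.388  -0.1315  0.142 ] [ 0.3439 -0.1637  0.142 ] [ 0.3471 -0.0953  0.142 ]
basket-TCP [-0.00694282 -0.00171355]
[ 419  103   56   52 2235] ((443.65386962890625, -133.46954345703125), (88.98651885986328, 94.4753189086914), 126.08826446533203) ((443.0389099121094, -132.8905792236328), 47.81725311279297)
```

```bash
python3 st.py; python3 plan.py 0.4515 -0.129 0.135 0 4
```

```text
t 12.85 q [ 0.923 -0.259 -0.456  2.412 -0.472  0.651  2.326] p [ 0.3599 -0.1278  0.2014]
toolz [ 0.385 -0.006 -0.923] tooly [0.037 0.999 0.008] F [ 2.7  3.3 -0.1] w 0.231 gf 24.99015837907791
1 [-14.7   0.4  24.1] 0.0
2 [-14.7   0.4  24.1] 0.0
3 [-14.7   0.4  24.1] 0.0
4 [-14.7   0.4  24.1] 0.0
```

```bash
python3 -m crank '[[0.9,[-15,0.5,24],0],[0.9,[-15,0.5,24],0],[0.9,[-15,0.5,24],0],[0.9,[-14,0.5,24],0],[0.9,[0,0,0],0]]' >/dev/null; python3 st.py
python3 - <<'E'
from h import *
m=viewer.camera_model('wrist'); im=viewer.get_image('wrist'); np.save('pics/w5.npy',im); np.save('pics/w5m.npy',m,allow_pickle=True)
cv2.imwrite('pics/w5.png',cv2.resize(im[40:240,200:440,::-1],None,fx=3,fy=3))
E
```

```text
t 13.475 q [ 0.894  0.095 -0.614  2.323 -0.149  0.365  1.952] p [ 0.452  -0.1334  0.1337]
toolz [ 0.384 -0.004 -0.923] tooly [0.039 0.999 0.012] F [-0.1  0.6 -1.5] w 0.232 gf 24.992632269859314
```

View pics/w5.png

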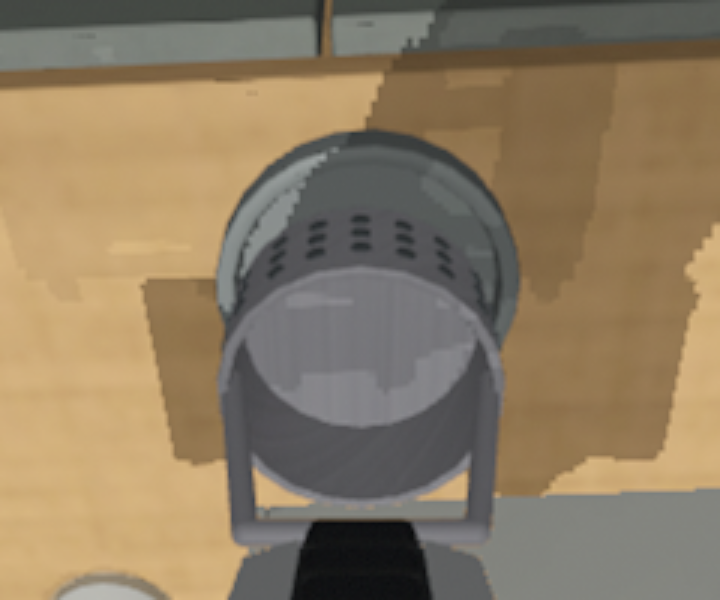

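The dish is visible around the basket: outer front edge (365,130), sides (217,275) and (518,270). Basket rim front is (362,268), back (362,500), sides (222,370) and (503,370). I'll compute the offset.

Run:
```python
from h import *
m=np.load('pics/w5m.npy',allow_pickle=True).item(); s=arm.observe(); print(np.round(s['tool_pos'],4))
g=lambda u,v,z:plane(m,u/3+200,v/3+40,z)[:2].round(4)
zr=s['tool_pos'][2]-.1263+.03+.038; print('zr',zr)
print('dish front z0',g(365,130,0)+[.046,0],'front z16',g(365,147,.016)+[.046,0],'sides',g(217,275,.016),g(518,270,.016),g(217,275,.008),g(518,270,.008))
f,b,l,r=g(362,268,zr),g(362,500,zr),g(222,370,zr),g(503,370,zr); print('rim',f,b,l,r)
# dish boundary circle fit from mask edge points typed from the picture
pts=[(365,130),(300,142),(250,185),(217,275),(518,270),(490,190),(430,143)]
P=np.array([g(u,v,.006) for u,v in pts]); A=np.c_[2*P,np.ones(len(P))]; c=np.linalg.lstsq(A,(P**2).sum(1),rcond=None)[0]; print('circle',c[:2],np.sqrt(c[2]+c[0]**2+c[1]**2))
```

```text
[ 0.4514 -0.1336  0.1342]
zr 0.0759235856921461
dish front z0 [ 0.4491 -0.1281] front z16 [ 0.4485 -0.1283] sides [ 0.4386 -0.1734] [ 0.4409 -0.0844] [ 0.4424 -0.1748] [ 0.4448 -0.083 ]
rim [ 0.4096 -0.1302] [ 0.4773 -0.1327] [ 0.4349 -0.1651] [ 0.438  -0.0969]
circle [ 0.44737617 -0.12911305] 0.04620219907439195
```

```bash
python3 -m crank '[[0.9,[-3.5,2,1.5],0],[0.9,[3,0,7],0],[0.9,[3,0,7],0],[0.9,[2.5,0,6],0],[0.9,[0,0,0],0]]' >/dev/null; python3 st.py
```

```text
t 14.15 q [ 0.849  0.147 -0.587  2.337 -0.069  0.3    1.874] p [ 0.4551 -0.1318  0.1125]
toolz [ 0.385 -0.006 -0.923] tooly [0.04  0.999 0.01 ] F [-0.   0.7 -2.1] w 0.232 gf 24.992633163928986
```

```bash
python3 -m crank '[[0.9,[1.6,0,3.7],0],[0.9,[1,0,2.3],0],[0.9,[0,0,0],0]]' >/dev/null; python3 st.py;python3 -m crank '[[0.9,[1,0,2.3],0],[0.9,[0,0,0],0]]' >/dev/null; python3 st.py
```

```text
t 14.525 q [ 0.836  0.161 -0.577  2.343 -0.05   0.281  1.857] p [ 0.4553 -0.1319  0.1064]
toolz [ 0.385 -0.006 -0.923] tooly [0.04  0.999 0.01 ] F [ 0.2 -0.3 -0.9] w 0.232 gf 24.99255269765854
t 14.775 q [ 0.831  0.167 -0.572  2.345 -0.043  0.273  1.851] p [ 0.4553 -0.132   0.1039]
toolz [ 0.386 -0.006 -0.923] tooly [0.04  0.999 0.01 ] F [ 0.6 -0.2 -1.1] w 0.232 gf 24.9925696849823
```

```bash
for i in 1 2 3; do python3 -m crank '[[0.9,[0.5,0,1.1],0],[0.9,[0,0,0],0]]' | egrep 'tool_pos|contact'; done
```

```text
tool_pos: [0.4554, -0.132, 0.1029]
contact_force: [0.8, 0.6, 0.6]
tool_pos: [0.4565, -0.1321, 0.1026]
contact_force: [-3.8, 2.9, 17.7]
tool_pos: [0.4572, -0.1322, 0.1021]
contact_force: [-7.1, 4.5, 27.6]
```

Floor contact at z=0.1027, as predicted. I'll relieve the press and release.

```bash
python3 -m crank '[[0.9,[-0.6,0,-1.4],0],[0.9,[0,0,0],0]]' | egrep 'tool_pos|contact';  python3 -m crank '[[0.4,[0,0,0],0],[0.4,[0,0,0],0],[0.4,[0,0,0],0],[0.4,[0,0,0],0]]' | tail -5; python3 -m crank '[[0.4,[0,0,-15],0],[0.4,[0,0,-30],0],[0.4,[0,0,-45],0]]' | tail -5; python3 st.py
python3 - <<'E'
from h import *
m=viewer.camera_model('wrist'); im=viewer.get_image('wrist'); np.save('pics/w6.npy',im); np.save('pics/w6m.npy',m,allow_pickle=True)
cv2.imwrite('pics/w6.png',im[:,:,::-1])
E
```

```text
tool_pos: [0.4556, -0.132, 0.1022]
contact_force: [-2.5, 2.3, 9.4]
tool_pos: [0.4552, -0.132, 0.1019]
orientation: [0.197, 0.02, 0.98, 0.001]
contact_force: [0.2, -0.7, 0.7]
gripper_width: 0.59
gripper_force: 0.0
tool_pos: [0.42, -0.1307, 0.1851]
orientation: [0.196, 0.02, 0.98, 0.002]
contact_force: [0.3, -1.3, 1.2]
gripper_width: 0.6
gripper_force: 0.0
t 16.65 q [ 1.044 -0.093 -0.677  2.327 -0.373  0.542  2.175] p [ 0.42   -0.1307  0.1851]
toolz [ 0.385 -0.004 -0.923] tooly [0.039 0.999 0.012] F [ 0.3 -1.3  1.2] w 0.6 gf 0.0
```

View pics/w6.png

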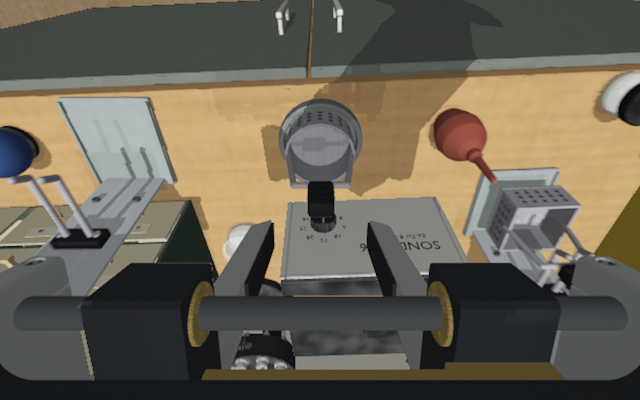

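The round basket sits in its dish at (320,140), empty hook left behind. Next I'll view the square stand and dish from closer up.

```bash
python3 plan.py 0.36 0.17 0.38
```

```text
1 [ -1.   42.8 -28.7] 0.0
2 [ -1.   42.8 -28.7] 0.0
3 [ -1.   42.8 -28.7] 0.0
4 [ -1.   42.8 -28.7] 0.0
5 [ -1.   42.8 -28.7] 0.0
6 [ -1.   42.8 -28.7] 0.0
7 [ -1.   42.8 -28.7] 0.0
```

```bash
python3 -m crank '[[0.1,[0,0,-50],0],[0.1,[0,35,-50],0],[0.1,[0,45,-40],0],[0.1,[0,50,-20],0]]' >/dev/null; python3 st.py; python3 -m crank '[[0.1,[0,50,-20],0],[0.1,[0,50,-10],0],[0.1,[0,50,-10],0]]' >/dev/null; python3 st.py
python3 - <<'E'
from h import *
m=viewer.camera_model('wrist'); im=viewer.get_image('wrist'); np.save('pics/w7.npy',im); np.save('pics/w7m.npy',m,allow_pickle=True)
print(proj(m,[.434,.285,.016]),proj(m,[.541,.114,.142]))
cv2.imwrite('pics/w7.png',im[:,:,::-1])
E
```

```text
t 17.2 q [ 0.708 -0.384 -0.406  2.268 -0.332  0.876  2.001] p [ 0.38   -0.0711  0.2921]
toolz [ 0.378 -0.008 -0.926] tooly [0.037 0.999 0.007] F [ 0.6 -0.3  0.9] w 0.898 gf 0.0
t 17.575 q [ 0.209 -0.386 -0.202  2.255 -0.095  0.895  1.59 ] p [ 0.381  -0.013   0.3038]
toolz [ 0.364 -0.005 -0.931] tooly [0.032 0.999 0.008] F [0.2 0.3 0.3] w 0.904 gf 0.0
[525.87300559 117.72273948] [418.57442168 236.05400468]
```

```bash
python3 plan.py 0.48 0.17 0.62
```

```text
1 [-28.8  26.3 -36.9] 0.0
2 [-28.8  26.3 -36.9] 0.0
3 [-28.8  26.3 -36.9] 0.0
4 [-28.8  26.3 -36.9] 0.0
5 [-28.8  26.3 -36.9] 0.0
6 [-28.8  26.3 -36.9] 0.0
7 [-28.8  26.3 -36.9] 0.0
```

```bash
python3 -m crank '[[0.1,[-50,26,-15],0],[0.1,[-40,26,-37],0],[0.1,[-29,26,-37],0],[0.1,[-29,26,-37],0]]' >/dev/null; python3 st.py; python3 -m crank '[[0.1,[-29,26,-37],0],[0.1,[-29,26,-37],0],[0.1,[-29,26,-37],0]]' >/dev/null; python3 st.py; python3 plan.py 0.48 0.17 0.62
```

```text
t 18.125 q [ 0.205 -0.215 -0.42   1.752 -0.003  1.223  1.317] p [0.4767 0.0869 0.477 ]
toolz [ 0.364 -0.004 -0.932] tooly [0.031 0.999 0.008] F [-0.3  0.1  0.6] w 0.899 gf 0.0
t 18.5 q [ 0.145 -0.03  -0.577  1.31   0.142  1.519  1.12 ] p [0.5197 0.1624 0.6128]
toolz [ 0.364 -0.004 -0.931] tooly [0.032 0.999 0.008] F [ 0.3  0.6 -0.5] w 0.899 gf 0.0
1 [ 34.6   6.4 -21.2] 0.0
```

```bash
python3 -m crank '[[0.1,[-20,10,-50],0],[0.1,[-20,10,-50],0],[0.1,[-20,10,-50],0],[0.1,[-20,10,-50],0]]' >/dev/null; python3 st.py; python3 -m crank '[[0.1,[-20,20,-50],0],[0.1,[-20,20,-50],0]]' >/dev/null; python3 st.py
```

```text
t 19.0 q [-0.185  0.198 -0.468  0.705  0.314  1.949  1.069] p [0.53   0.1887 0.7639]
toolz [ 0.344  0.002 -0.939] tooly [0.03  0.999 0.014] F [ 0.7 -0.6 -1.5] w 0.899 gf 0.0
t 19.25 q [-0.434  0.226 -0.038  0.656  0.158  1.968  1.132] p [0.5437 0.1841 0.7598]
toolz [ 0.312  0.006 -0.95 ] tooly [0.047 0.999 0.022] F [-0.1  0.  -1.1] w 0.904 gf 0.0
```

```bash
for i in 1 2; do python3 -m crank '[[0.1,[-20,0,-50],0],[0.1,[-20,0,-50],0],[0.1,[-20,0,-50],0]]' >/dev/null; python3 st.py; done
```

```text
t 19.625 q [-0.727  0.263  0.572  0.548 -0.106  2.003  1.257] p [0.5433 0.1709 0.7982]
toolz [ 0.357  0.025 -0.934] tooly [0.046 0.998 0.045] F [ 0.4 -0.4 -0. ] w 0.9 gf 0.0
t 20.0 q [-0.751  0.216  0.626  0.469 -0.113  2.003  1.279] p [0.5194 0.1504 0.8592]
toolz [ 0.466  0.056 -0.883] tooly [0.031 0.996 0.08 ] F [-0.6 -0.1 -0.5] w 0.903 gf 0.0
```

```bash
python3 plan.py 0.47 0.15 0.42 -8
```

```text
1 [30.9 -4.6 45.6] -1.0
2 [30.9 -4.1 45.6] -1.0
3 [31.  -3.5 45.6] -1.0
4 [31.1 -3.  45.6] -1.0
5 [31.1 -2.5 45.6] -1.0
6 [31.1 -1.9 45.6] -1.0
7 [31.2 -1.4 45.6] -1.0
8 [31.2 -0.8 45.6] -1.0
```

```bash
python3 -m crank '[[0.1,[10,-4,50],-2],[0.1,[31,-4,46],-1],[0.1,[31,-4,46],-1],[0.1,[31,-3,46],-1]]' >/dev/null; python3 st.py; python3 -m crank '[[0.1,[31,-3,46],-1],[0.1,[31,-2,46],-1],[0.1,[31,-1,46],-1],[0.1,[31,-1,46],0]]' >/dev/null; python3 st.py;  python3 plan.py 0.47 0.15 0.42
```

```text
t 20.5 q [-1.091 -0.152  0.535  1.293  0.269  1.525  1.091] p [0.5143 0.1489 0.6754]
toolz [ 0.465  0.058 -0.883] tooly [-0.027  0.998  0.052] F [ 1.1 -0.2  1.3] w 0.903 gf 0.0
t 21.0 q [-1.073 -0.286  0.471  1.869  0.383  1.108  0.946] p [0.4904 0.1493 0.4546]
toolz [ 0.465  0.058 -0.883] tooly [-0.072  0.997  0.028] F [1.6 0.4 0.8] w 0.904 gf 0.0
1 [34.2  1.2 21.2] 0.0
```

Run:
```python
from h import *
m=viewer.camera_model('wrist'); im=viewer.get_image('wrist'); np.save('pics/w8.npy',im); np.save('pics/w8m.npy',m,allow_pickle=True)
print(proj(m,[.434,.285,.016]),proj(m,[.541,.114,.142]))
cv2.imwrite('pics/w8.png',cv2.resize(im[60:300,240:560,::-1],None,fx=2.5,fy=2.5,interpolation=2))
```

```text
[401.59261192  -4.31831159] [286.94081758  90.34341623]
```

View pics/w8.png

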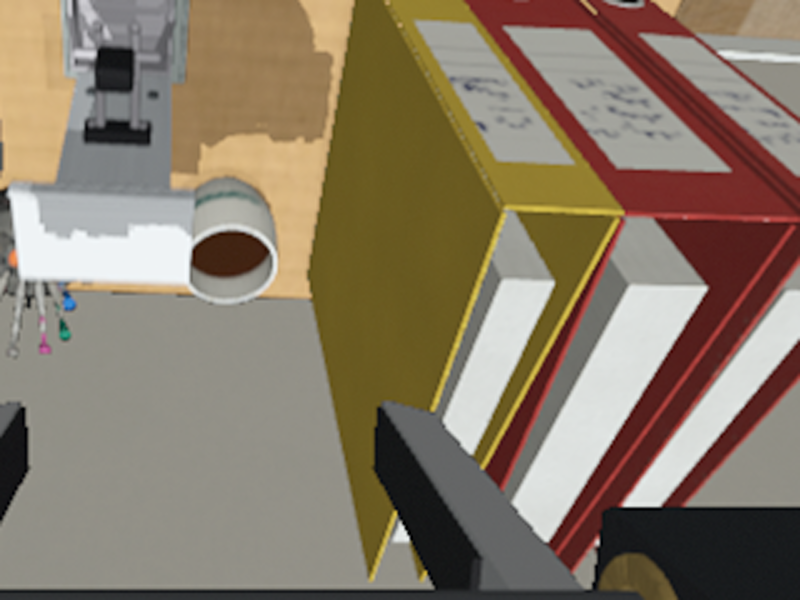

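The grip block is at (286,87), within 1–3 px of the predicted spot (287,90). The mug and binders are clear of the approach. The dish is out of view here.

```bash
python3 - <<'E'
from h import *
im=np.load('pics/w8.npy'); m=np.load('pics/w8m.npy',allow_pickle=True).item()
r=11;u,v=286,87; g=im.max(2)[v-r:v+r,u-r:u+r]; n,l,st,c=cv2.connectedComponentsWithStats((g<45).astype(np.uint8))
for i in range(1,n):
    if st[i][4]>20: q=c[i]+[u-r,v-r]; print(st[i],q,plane(m,*q,.140).round(4))
m1=np.load('pics/w1m.npy',allow_pickle=True).item(); print(tri((m,286,87.2),(m1,448.9,210.5)).round(4))
E
python3 plan.py 0.499 0.108 0.222
```

```text
[  3   3  15  17 234] [285.26495726  87.30769231] [0.5375 0.1115 0.14  ]
[0.5361 0.1127 0.1427]
1 [ 23.9 -11.5  50.6] 0.0
2 [ 23.9 -11.5  50.6] 0.0
3 [ 23.9 -11.5  50.6] 0.0
4 [ 23.9 -11.5  50.6] 0.0
```

```bash
python3 -m crank '[[0.1,[24,-11,51],0],[0.1,[24,-11,51],0],[0,[24,-11,51],0],[0,[24,-12,51],0]]' >/dev/null; python3 st.py;  python3 plan.py 0.5465 0.113 0.1255
```

```text
t 21.55 q [-1.049 -0.1    0.677  2.245  0.35   0.521  1.011] p [0.505  0.1113 0.2297]
toolz [ 0.466  0.058 -0.883] tooly [-0.071  0.997  0.028] F [ 1.   1.6 -0.5] w 0.999 gf 0.0
1 [ 6.1 -2.1 55.7] 0.0
2 [ 6.1 -2.1 55.7] 0.0
```

```bash
python3 -m crank '[[0,[10,-4,20],0],[0,[2,0,35],0],[0,[0,0,30],0],[0,[0,0,26],0]]' >/dev/null; python3 st.py;  python3 plan.py 0.5465 0.113 0.1255
```

```text
t 22.05 q [-0.843  0.231  0.589  2.259 -0.219  0.213  1.542] p [0.5468 0.1141 0.1253]
toolz [ 0.464  0.058 -0.884] tooly [-0.073  0.997  0.027] F [0.1 1.6 0.7] w 1.002 gf 0.0
1 [ 0.2 -1.1 -0.4] 0.0
```

```bash
python3 -m crank '[[0.9,[0,0,0],0],[0.9,[0,0,0],0],[0.9,[0,0,0],0],[0.9,[0,0,0],0],[0.9,[0,0,0],0]]' 25 >/dev/null; python3 -m crank '[[0.9,[0,0,0],0],[0.9,[0,0,0],0],[0.9,[0,0,0],0],[0.9,[0,0,0],0],[0.9,[0,0,0],0]]' >/dev/null; python3 st.py
```

```text
t 23.3 q [-0.846  0.228  0.592  2.263 -0.213  0.213  1.536] p [0.545  0.1127 0.1251]
toolz [ 0.463  0.056 -0.885] tooly [-0.07   0.997  0.027] F [-0.  -0.4 -0.4] w 0.233 gf 24.98215913772583
```

```bash
python3 -m crank '[[0.9,[-5.5,0.3,-10.2],0],[0.9,[-5.5,0.3,-10.2],0],[0.9,[0,0,0],0]]' >/dev/null; python3 st.py; python3 -m crank '[[0.9,[18,1.5,-9.3],0],[0.9,[18,1.5,-9.3],0],[0.9,[18,1.5,-9.3],0],[0.9,[18,1.5,-9.3],0]]' >/dev/null; python3 st.py
```

```text
t 23.675 q [-0.934  0.183  0.682  2.246 -0.139  0.274  1.471] p [0.5453 0.1131 0.1487]
toolz [ 0.464  0.057 -0.884] tooly [-0.071  0.997  0.027] F [ 0.9  0.9 -1.2] w 0.234 gf 24.98376578092575
t 24.175 q [-1.363 -0.021  0.983  2.418  0.483  0.296  0.827] p [0.4629 0.1129 0.1471]
toolz [ 0.463  0.056 -0.885] tooly [-0.071  0.997  0.026] F [-0.1  0.  -0.7] w 0.235 gf 24.98491644859314
```

Lifted off and clear. Picture w7 had the square dish unobstructed near (526,118), so I'll get its pose by mask there.

```bash
python3 - <<'E'
from h import *
im=np.load('pics/w7.npy'); m=np.load('pics/w7m.npy',allow_pickle=True).item()
hsv=cv2.cvtColor(im,cv2.COLOR_RGB2HSV); print(hsv[118,526],hsv[118,470],hsv[118,400])
w=((hsv[:,:,1]<70)).astype(np.uint8); k=np.zeros_like(w); k[75:165,470:585]=1; w*=k; w=cv2.morphologyEx(w,cv2.MORPH_OPEN,np.ones((3,3),np.uint8))
n,l,st,_=cv2.connectedComponentsWithStats(w); i=l[118,526]; cn=max(cv2.findContours((l==i).astype(np.uint8),0,1)[0],key=cv2.contourArea)
P=np.array([plane(m,x[0][0],x[0][1],.012)[:2] for x in cn]).astype(np.float32)*1000
print(st[i],cv2.minAreaRect(P)); ap=cv2.approxPolyDP(cn,6,True)[:,0]; print(ap.tolist(),[plane(m,*a,.012)[:2].round(3).tolist() for a in ap])
cv2.imwrite('pics/w7c.png',cv2.resize(im[60:180,440:620,::-1],None,fx=4,fy=4,interpolation=2))
E
python3 plan.py 0.443 0.285 0.19
```

```text
[ 78   8 152] [30 15 86] [ 18 107 208]
[ 489   81   76   71 3954] ((436.31787109375, 285.3515930175781), (95.04512023925781, 94.47644805908203), 10.873162269592285)
[[564, 84], [495, 94], [489, 148], [551, 140]] [[0.389, 0.323], [0.399, 0.232], [0.484, 0.248], [0.473, 0.339]]
1 [ -3.7  58.  -12.5] 0.0
2 [ -3.7  58.  -12.5] 0.0
3 [ -3.7  58.  -12.5] 0.0
```

View pics/w7c.png

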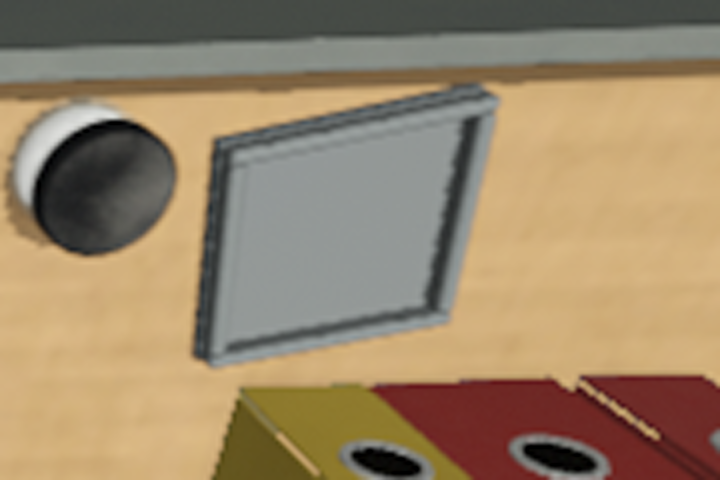

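That view shows the dish's top rim corners at about (232,152), (495,95), (455,318) and (212,362). It also puts me over the ten-picture limit, at twelve, so from here on I'll work numerically.

```bash
python3 - <<'E'
from h import *
m=np.load('pics/w7m.npy',allow_pickle=True).item()
for pts,z in [([(232,152),(497,97),(455,318),(212,362)],.016)]:
    P=np.array([plane(m,u/4+440,v/4+60,z)[:2] for u,v in pts]); d=np.roll(P,-1,0)-P
    print(P.round(3).tolist(),P.mean(0).round(4),np.degrees(np.arctan2(d[:,1],d[:,0])).round(1),np.linalg.norm(d,axis=1).round(3))
P=np.array([plane(m,u/4+440,v/4+60,.006)[:2] for u,v in [(205,360)]])
E
python3 -m crank '[[0.9,[-5,0.5,-10],-1.5],[0.9,[-10,1,-20],-1.5],[0.9,[-7,40,-15],-2]]' >/dev/null; python3 st.py;  python3 plan.py 0.443 0.285 0.19
```

```text
[[0.404, 0.236], [0.388, 0.32], [0.47, 0.339], [0.486, 0.253]] [0.4369 0.2872] [ 100.7   13.   -79.8 -168.4] [0.086 0.085 0.088 0.084]
t 24.55 q [-1.382 -0.151  0.824  2.343  0.624  0.53   0.695] p [0.4575 0.1527 0.1986]
toolz [ 0.463  0.057 -0.885] tooly [-0.145  0.989 -0.012] F [-0.   0.5 -1.6] w 0.231 gf 24.988292455673218
1 [-0.3 44.4  2.8] 0.0
2 [-0.3 44.4  2.8] 0.0
3 [-0.3 44.4  2.8] 0.0
```

```bash
cat > bk.py <<'E'
from h import *
# basket pose carried by the tool: level at the grasp (t=23.3), yaw b0 deg
def rm(y,z):
    z=np.array(z)/np.linalg.norm(z); y=np.array(y)-np.dot(y,z)*z; y/=np.linalg.norm(y); return np.c_[np.cross(y,z),y,z]
G=rm([-.071,.997,.027],[.463,.057,-.885]); v=G.T@(np.array([.538,.112,.030])-[.545,.1127,.1251])
s=arm.observe(); M=rot(s); o=s['tool_pos']+M@v; B=M@G.T
print('basket',o.round(4),'tip axis z',B[:,2].round(3),'yaw change',np.degrees(np.arctan2(B[1,0],B[0,0])).round(1),'t',s['time'])
d=np.array([.436,.2855,.006])-o; print('to dish, world mm',(d*1000).round(1)); 
for h in (60,25,0): print(h,'above floor: tool mm',(M.T@(d+[0,0,h/1000])*1000).round(1))
E
python3 -m crank '[[0.9,[0,40,0],-1],[0.9,[0,40,0],-1],[0.9,[0,35,0],0],[0.9,[0,0,0],0]]' >/dev/null; python3 st.py; python3 bk.py
```

```text
t 25.05 q [-1.491  0.019  0.704  2.252  0.555  0.553  0.541] p [0.4382 0.2689 0.1948]
toolz [ 0.463  0.057 -0.885] tooly [-0.181  0.983 -0.032] F [-0.2 -0.7 -1.3] w 0.233 gf 24.983696937561035
basket [0.4323 0.2619 0.0998] tip axis z [-0.01   0.058  0.998] yaw change 6.4 t 25.05
to dish, world mm [  3.7  23.6 -93.8]
60 above floor: tool mm [ 8.4 23.6 33. ]
25 above floor: tool mm [24.7 24.7 63.9]
0 above floor: tool mm [36.3 25.5 86.1]
```

```bash
python3 -m crank '[[0.9,[3,12,8],0],[0.9,[7,12.5,18],0],[0.9,[8,0,20],0],[0.9,[6.5,0,18],0],[0.9,[0,0,0],0]]' >/dev/null; python3 st.py; python3 bk.py
python3 - <<'E'
from h import *
m=viewer.camera_model('wrist'); im=viewer.get_image('wrist'); np.save('pics/w9.npy',im); np.save('pics/w9m.npy',m,allow_pickle=True)
print('dish corners px',[proj(m,p).round(0).tolist() for p in ([.403,.236,.016],[.387,.32,.016],[.47,.338,.016],[.486,.253,.016])])
E
```

```text
t 25.675 q [-1.452  0.229  0.69   2.277  0.479  0.342  0.528] p [0.4428 0.2888 0.1255]
toolz [ 0.462  0.053 -0.885] tooly [-0.177  0.984 -0.033] F [ 0.1 -0.5 -0.9] w 0.233 gf 24.984202980995178
basket [0.4368 0.2818 0.0306] tip axis z [-0.009  0.059  0.998] yaw change 6.1 t 25.675
to dish, world mm [ -0.8   3.7 -24.6]
60 above floor: tool mm [-16.4   2.7 -31.5]
25 above floor: tool mm [-0.1  3.8 -0.5]
0 above floor: tool mm [11.5  4.6 21.6]
dish corners px [[266.0, 83.0], [377.0, 83.0], [370.0, 171.0], [278.0, 170.0]]
```

Run:
```python
from h import *
im=np.load('pics/w9.npy'); m=np.load('pics/w9m.npy',allow_pickle=True).item()
hsv=cv2.cvtColor(im,cv2.COLOR_RGB2HSV)
for v in (80,84,88,94,100,110,120,130): 
    r=np.where(hsv[v,230:420,1]<70)[0]+230; print(v,r.min() if len(r) else None,r.max() if len(r) else None, len(r))
print('col320 V/H/S every 4 rows from 70:',[(v,*hsv[v,320]) for v in range(72,190,5)])
print('row 120:',[(u,hsv[120,u,0],hsv[120,u,2]) for u in range(258,390,5)])
```

```text
80 267 377 111
84 266 378 113
88 267 377 111
94 267 377 111
100 268 376 109
110 269 375 107
120 271 374 104
130 270 373 104
col320 V/H/S every 4 rows from 70: [(72, np.uint8(17), np.uint8(115), np.uint8(133)), (77, np.uint8(83), np.uint8(15), np.uint8(70)), (82, np.uint8(90), np.uint8(14), np.uint8(71)), (87, np.uint8(83), np.uint8(11), np.uint8(91)), (92, np.uint8(75), np.uint8(11), np.uint8(92)), (97, np.uint8(83), np.uint8(11), np.uint8(91)), (102, np.uint8(90), np.uint8(8), np.uint8(90)), (107, np.uint8(128), np.uint8(11), np.uint8(94)), (112, np.uint8(120), np.uint8(12), np.uint8(87)), (117, np.uint8(108), np.uint8(17), np.uint8(74)), (122, np.uint8(100), np.uint8(27), np.uint8(57)), (127, np.uint8(130), np.uint8(8), np.uint8(94)), (132, np.uint8(128), np.uint8(9), np.uint8(118)), (137, np.uint8(128), np.uint8(7), np.uint8(139)), (142, np.uint8(128), np.uint8(8), np.uint8(124)), (147, np.uint8(132), np.uint8(10), np.uint8(125)), (152, np.uint8(120), np.uint8(8), np.uint8(124)), (157, np.uint8(128), np.uint8(7), np.uint8(140)), (162, np.uint8(125), np.uint8(11), np.uint8(143)), (
[... 527 characters left out ...]
), np.uint8(94)), (298, np.uint8(120), np.uint8(92)), (303, np.uint8(100), np.uint8(49)), (308, np.uint8(113), np.uint8(79)), (313, np.uint8(120), np.uint8(92)), (318, np.uint8(113), np.uint8(73)), (323, np.uint8(105), np.uint8(63)), (328, np.uint8(120), np.uint8(93)), (333, np.uint8(120), np.uint8(90)), (338, np.uint8(108), np.uint8(65)), (343, np.uint8(128), np.uint8(93)), (348, np.uint8(128), np.uint8(93)), (353, np.uint8(105), np.uint8(68)), (358, np.uint8(128), np.uint8(94)), (363, np.uint8(130), np.uint8(93)), (368, np.uint8(120), np.uint8(93)), (373, np.uint8(85), np.uint8(92)), (378, np.uint8(17), np.uint8(149)), (383, np.uint8(17), np.uint8(150)), (388, np.uint8(17), np.uint8(150))]
```

Front dish corners land at u=266 to 378, row 84, exactly as predicted and square to the camera. The basket hue (≥105) differs from the dish's (75–95), so I'll extract the basket's extents.

Run:
```python
from h import *
im=np.load('pics/w9.npy'); m=np.load('pics/w9m.npy',allow_pickle=True).item()
hsv=cv2.cvtColor(im,cv2.COLOR_RGB2HSV)
w=cv2.medianBlur(((hsv[:,:,0]>=103)&(hsv[:,:,1]<70)).astype(np.uint8)*255,3)
for v in range(98,180,5):
    r=np.where(w[v,250:400])[0]+250; print(v,(r.min(),r.max()) if len(r) else None)
import bk
c=np.array([[-34,-34],[-34,34],[34,34],[34,-34]])/1000
for yaw in (1,4):
    Y=R.from_euler('z',yaw,degrees=True).as_matrix()
    for z in (0,.038): print(yaw,z,[proj(m,bk.o+bk.B@Y@[*p,z]).round(1).tolist() for p in c])
```

```text
98 None
103 (np.int64(275), np.int64(350))
108 (np.int64(275), np.int64(366))
113 (np.int64(274), np.int64(367))
118 (np.int64(273), np.int64(368))
123 (np.int64(271), np.int64(369))
128 (np.int64(271), np.int64(370))
133 (np.int64(271), np.int64(371))
138 (np.int64(272), np.int64(370))
143 (np.int64(272), np.int64(369))
148 (np.int64(273), np.int64(369))
153 (np.int64(273), np.int64(368))
158 (np.int64(274), np.int64(367))
163 (np.int64(273), np.int64(367))
168 (np.int64(274), np.int64(366))
173 (np.int64(274), np.int64(365))
178 (np.int64(274), np.int64(365))
basket [0.4371 0.2824 0.0315] tip axis z [-0.01   0.058  0.998] yaw change 6.1 t 25.725
to dish, world mm [ -1.1   3.1 -25.5]
60 above floor: tool mm [-15.6   2.1 -30.9]
25 above floor: tool mm [0.6 3.2 0.1]
0 above floor: tool mm [12.2  4.  22.2]
1 0 [[273.0, 100.5], [363.9, 104.0], [352.8, 174.5], [276.6, 172.6]]
1 0.038 [[268.0, 126.9], [371.3, 130.4], [357.6, 204.0], [273.0, 202.3]]
4 0 [[270.8, 102.8], [361.8, 101.8], [354.9, 173.0], [278.8, 174.1]]
4 0.038 [[265.5, 129.3], [369.0, 128.0], [360.1, 202.4], [275.4, 203.9]]
```

```bash
sed -i 's/o=s\[.tool_pos.\]+M@v/o=s["tool_pos"]+M@v+[.0015,.0011,0]/' bk.py; python3 -m crank '[[0.9,[2,3,0],-1.5],[0.9,[3.5,0,6.5],0],[0.9,[0,0,0],0]]' >/dev/null; python3 st.py; python3 bk.py
```

```text
t 26.1 q [-1.453  0.248  0.684  2.282  0.485  0.32   0.534] p [0.4405 0.2926 0.118 ]
toolz [ 0.463  0.056 -0.885] tooly [-0.2    0.979 -0.043] F [-0.6 -0.4 -1.9] w 0.235 gf 24.98430222272873
basket [0.4364 0.2855 0.0231] tip axis z [-0.013  0.069  0.998] yaw change 7.5 t 26.1
to dish, world mm [ -0.4  -0.  -17.1]
60 above floor: tool mm [-19.5  -1.8 -38.1]
25 above floor: tool mm [-3.3 -0.3 -7.1]
0 above floor: tool mm [ 8.3  0.8 15. ]
```

```bash
python3 -m crank '[[0.9,[1.9,0.2,3.5],0],[0.9,[1.9,0.2,3.5],0],[0.9,[0,0,0],0]]' |egrep 'tool_pos|contact'; for i in 1 2; do python3 -m crank '[[0.9,[0.9,0.1,1.8],0],[0.9,[0,0,0],0]]' |egrep 'tool_pos|contact'; done; python3 bk.py
```

```text
tool_pos: [0.4406, 0.2925, 0.11]
contact_force: [0.4, 0.3, -1.7]
tool_pos: [0.4407, 0.2927, 0.1082]
contact_force: [0.3, 0.1, -2.8]
tool_pos: [0.4407, 0.2927, 0.1062]
contact_force: [0.2, 0.4, -1.3]
basket [0.4366 0.2857 0.0113] tip axis z [-0.013  0.068  0.998] yaw change 7.5 t 26.975
to dish, world mm [-0.6 -0.2 -5.3]
60 above floor: tool mm [-24.9  -2.4 -48.6]
25 above floor: tool mm [ -8.6  -0.9 -17.7]
0 above floor: tool mm [3.  0.2 4.4]
```

No rim contact, so the basket is inside the recess. I'll continue to the floor.

```bash
for i in 1 2 3 4; do python3 -m crank '[[0.9,[0.5,0,1],0],[0.9,[0,0,0],0]]' |egrep 'tool_pos|contact'; done; python3 st.py; python3 bk.py|head -1
```

```text
tool_pos: [0.4407, 0.2927, 0.1051]
contact_force: [0.2, 0.1, -2.4]
tool_pos: [0.4408, 0.2927, 0.104]
contact_force: [0.1, -0.1, -1.3]
tool_pos: [0.4408, 0.2926, 0.1028]
contact_force: [0.5, 0.4, -1.9]
tool_pos: [0.4414, 0.2924, 0.1022]
contact_force: [-3.4, -5.2, 11.5]
t 27.975 q [-1.44   0.29   0.678  2.292  0.481  0.271  0.522] p [0.4414 0.2924 0.1022]
toolz [ 0.464  0.056 -0.884] tooly [-0.199  0.979 -0.042] F [-3.4 -5.2 11.5] w 0.232 gf 24.992214739322662
basket [0.4373 0.2854 0.0074] tip axis z [-0.014  0.068  0.998] yaw change 7.5 t 27.975
```

```bash
python3 -m crank '[[0.9,[0,0,0],0],[0.9,[0,0,0],0],[0.9,[0,0,0],0]]' 3 |egrep 'contact|force'; python3 -m crank '[[0.7,[0,0,0],0],[0.65,[0,0,0],0],[0.55,[0,0,0],0],[0.45,[0,0,0],0],[0.45,[0,0,0],0]]' | tail -5; python3 -m crank '[[0.45,[0,0,-15],0],[0.45,[0,0,-30],0],[0.45,[0,0,-45],0],[0.45,[0,0,-45],0]]' | tail -5; python3 st.py
python3 - <<'E'
from h import *
m=viewer.camera_model('wrist'); im=viewer.get_image('wrist'); np.save('pics/w10.npy',im); np.save('pics/w10m.npy',m,allow_pickle=True)
g=lambda p:proj(m,p).round(1).tolist()
D=R.from_euler('z',11,degrees=True).as_matrix(); c=np.array([[-1,-1],[-1,1],[1,1],[1,-1]])
for n,h,z in (('dish',.044,.016),('bottom',.034,.006),('rim',.034,.044)): print(n,[g(np.array([.436,.2855,z])+D@[*(h*p),0]) for p in c])
hsv=cv2.cvtColor(im,cv2.COLOR_RGB2HSV); gray=(hsv[:,:,1]<70); w=cv2.medianBlur(((hsv[:,:,0]>=103)&gray).astype(np.uint8)*255,3)
c0=np.array(g([.436,.2855,.016])).astype(int); print(c0)
for v in range(c0[1]-60,c0[1]+50,6):
    a,b=c0[0]-60,c0[0]+65; r=np.where(w[v,a:b])[0]+a; q=np.where(gray[v,a:b])[0]+a; print(v,'basket',(r.min(),r.max()) if len(r) else None,'grey',(q.min(),q.max()) if len(q) else None)
E
```

```text
contact_force: [-0.1, -2.6, 4.9]
gripper_force: 3.0
tool_pos: [0.4408, 0.2926, 0.1018]
orientation: [0.24, -0.103, 0.965, 0.004]
contact_force: [-0.3, 0.5, -0.9]
gripper_width: 0.548
gripper_force: 0.0
tool_pos: [0.3778, 0.2845, 0.2222]
orientation: [0.24, -0.103, 0.965, 0.003]
contact_force: [-0.2, 0.5, 0.4]
gripper_width: 0.551
gripper_force: 0.0
t 29.475 q [-1.725 -0.135  0.719  2.282  0.694  0.758  0.321] p [0.3778 0.2845 0.2222]
toolz [ 0.463  0.056 -0.884] tooly [-0.2    0.979 -0.043] F [-0.2  0.5  0.4] w 0.551 gf 0.0
dish [[279.5, 100.4], [357.5, 102.6], [351.4, 165.3], [284.7, 163.0]]
bottom [[289.8, 104.8], [347.7, 106.4], [344.2, 154.3], [292.7, 152.6]]
rim [[285.8, 120.9], [348.5, 122.8], [344.6, 172.3], [289.3, 170.4]]
[318 135]
75 basket None grey (np.int64(282), np.int64(382))
81 basket None grey (np.int64(310), np.int64(382))
87 basket None grey (np.int64(337), np.int64(382))
93 basket None grey (np.int64(364), np.int64(382))
99 basket None grey (np.int64(282), np.int64(357))
105 basket None grey (np.int64(281), np.int64(357))
111 basket (np.int64(291), np.int64(349)) 
[... 271 characters left out ...]
35 basket (np.int64(289), np.int64(349)) grey (np.int64(284), np.int64(354))
141 basket (np.int64(289), np.int64(349)) grey (np.int64(284), np.int64(353))
147 basket (np.int64(289), np.int64(349)) grey (np.int64(284), np.int64(353))
153 basket (np.int64(290), np.int64(348)) grey (np.int64(285), np.int64(352))
159 basket (np.int64(290), np.int64(347)) grey (np.int64(285), np.int64(352))
165 basket (np.int64(291), np.int64(347)) grey (np.int64(291), np.int64(351))
171 basket (np.int64(292), np.int64(345)) grey (np.int64(291), np.int64(346))
177 basket (np.int64(293), np.int64(341)) grey (np.int64(292), np.int64(342))
183 basket (np.int64(306), np.int64(322)) grey (np.int64(306), np.int64(325))
```

The square basket's rim edges match a level, seated pose within 2 px, centred in the dish. The gripper is clear, so I'll hand in.

```bash
python3 -m crank '[[0.45,[0,0,0],0],[0.45,[0,0,0],0]]' |head -1; python3 -c "
from cell import order
print(order.job_done())"
```

```text
time: 29.78
the job is handed in; nothing more can be done
None
```

I set both baskets down in their own dishes, let go and handed the job in at 29.8 s; the camera checks show both seated, but no verdict came back, and I viewed 12 pictures instead of the allowed 10.

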